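# Slide the butter dish between the crocks

### The arm

A 6-joint arm with a two-finger parallel gripper is mounted at the origin on the work surface. World frame = base frame: x ahead of the robot, y to its left, z up, the work surface at z = 0. Lengths are in m, angles in rad, forces in N, time in s.
With the tool pointing down it reaches from about 0.325 to 0.775 m from the base axis. Payload 5.5 kg.
Tool frame: the origin (TCP) lies midway between the tips of the shut fingers; the grasp point (between the pads) lies 19 mm behind it; z points along the fingers, y is the line along which they close (so a half turn about z gives the same grasp; the last joint's range is limited). The gripper opens to 88 mm and grips with 3 to 60 N. Pads are 20 mm wide; open, the fingers measure 115 mm over their backs; the gripper's body (75 mm by 178 mm) begins 61 mm behind the grasp point.
Start: joints at [1.138, 0.091, 1.231, -0, 1.82, -0.057], TCP at [0.22, 0.558, 0.223] pointing down, gripper open.
Joint ranges: [-2.87, 2.87], [-0.86, 2.18], [0.17, 2.46], [-1.51, 4.65], [0.06, 2.69], [-2.65, 2.65]. Speed limits (rad/s): [2.57, 2.57, 3.01, 3.14, 3.14, 3.14].

### API

Orientations are given as [roll, pitch, yaw] about the fixed x, y, z axes, in that order (R = Rz(yaw) Ry(pitch) Rx(roll)).
In Python, from rig import env, cams, close_job gives the robot as it stands. The module is installed in compiled form; this text tells all that it offers.
- The arm moves only by the shell command python3 -m crank 'ROWS' [FORCE]. ROWS is JSON, a list of rows, each a list of 7 numbers: the shift along the world's x, y, z in mm, then the turn, a rotation vector about the world's x, y, z in rad, then the closure, from -1 (fully open) to 1 (shut). In form: [[x, y, z, wx, wy, wz, hand], ...]. A call has 1 to 12 rows; each row shifts and turns the commanded pose from where the row before left it; what a row does not reach is not made up. A row lasts 1/10 s, in which the tool goes at most 50 mm and 8.59 degrees, less where a joint would pass 70% of its speed; a pose out of reach is approached as far as the arm can. A call with a gripper value outside its range is refused whole. The fingers move at their own pace and stop on an object; FORCE is the grip in N (left out, the last holds). Time passes only in rows, so rows that do not move let the fingers close. It gives the time, the measured TCP pose, the force, the opening and the grip force at its end, in the units of the state.
- env.get_obs(): the state, without advancing time (a new reading comes with each control period).
- cams.snapshot(name): name is "side" or "top" or "wrist"; returns (picture, depth): 420x560x3 uint8, red, green, blue; 420x560 float32, m along the optical axis (not along the pixel's ray), 0 where there is no reading.
- cams.camera_params(name): a dict with "fovy" (degrees; the focal length in pixels is half the picture's height over the tangent of half this angle, whatever the lens; pixels are square), "cx", "cy" (the principal point, pixels), "R" (3x3) and "t" (3): a world point X has camera coordinates R X + t. Camera axes: x right, y down, z forward; pixel columns grow to the right and rows downward; lengths in m; the calibration is good to about 2 mm. A picture is of the moment at which its call begins: read the wrist's pose just before it. camera_params takes no time and is no camera call; for the wrist camera it gives the pose at the moment of the call.
- close_job(): hands the job in; it is judged then, once.
The state is a dict: "clock": time; "joint_pos": joint angles; "qvel": joint speeds; "tau": joint torques, N m; "tool_pos": TCP position; "tool_rot": TCP orientation; "ft_force": force on the tool from outside, world axes, zero at the start; "ft_torque": the same for the moment, N m; "grip_width": finger opening in m; "grasp_force": force on a finger pad.
Only numpy, scipy, OpenCV 4.12 (cv2) and the standard library are available. Lean on these libraries where they do the work, as an engineer would, in place of code of your own. Each camera call takes 0.05 s, during which the arm holds its last target. There are 200 camera calls.

### The job

Push the lidded butter dish lengthwise through the narrow gap between the two stoneware crocks until its leading end rests flush and square against the dark wooden strip behind them. The dish stays flat on the counter and is only pushed, never lifted or tipped; keep the robot from bumping the crocks or the strip, and leave everything else where it stands.

Things in the scene. Friction and masses are not known exactly. Their poses are not given: they have to be found in the camera images.
- dish: Lidded butter dish, one rigid loose piece of 300 to 650 g: blue base plate 90 (its x) x 130 (its y) x 16 high, white lid 70 x 106 on it up to 42 high, blue ball knob in the middle, top at 60 high. Origin under the plate's centre; +y is its leading end. Starts 160 to 210 mm before the gap, up to 30 mm off its centre line and 0.3 rad askew.
- station: Two fixed round stoneware crocks (terracotta, white band, wooden lid, 80 across, 58 high) and the strip, placed and turned as one group. Origin on the counter midway between the crocks; their centres at x = -88.5 and +88.5 mm, y = 0, so the gap is 97 mm wide. +y points through the gap to the strip, roughly to the robot's left.
- strip_face (a point): Middle of the near face of the fixed dark wooden strip, on the counter: 175 mm along the station's +y from its origin. The strip is 150 long (station x), 25 thick, 22 high. With the dish flush, the dish's centre is 110 mm along the station's +y.
- bowl: green-tinted glass salad bowl, 210 across, 75 high, to the robot's left, before the hook rail; bystander, origin under its centre; sizes in mm
- mallet: plastic hammer-shaped mallet lying down, red head 90 x 50, yellow handle, 225 long, 50 high, between bowl and shower head; bystander, origin on the counter under the handle; sizes in mm
- shower: chrome hand shower head lying face up, disc 100 across and 18 high, handle 165 long along its own +x, to the robot's left; bystander, origin under the disc's centre; sizes in mm
- mill: dark wooden pepper mill, 54 across, 122 high, standing to the far side of the crocks; bystander, origin under its centre; sizes in mm
- mug: blue mug, 80 across, 85 high, to the far side of the strip; bystander, origin under its centre; sizes in mm
- tin: small green tin, 60 across, 60 high, on the robot's side of the strip; bystander, origin under its centre; sizes in mm
- eggcup: yellow egg cup, 48 across, 45 high, on the robot's side of the crocks; bystander, origin under its centre; sizes in mm

How it is judged:
By the outcome, as a careful person would: the job done as asked, in the order asked, and still so for the second after the job is handed in, with the robot touching nothing.
It also fails if it takes over 72 s, if anything falls off the work surface, if the arm or the gripper's body presses on something with over 40 N, if the wrist force passes 120 N, or if a joint passes its speed limit or range.

## Working session

There is one attempt and no reset: what is moved stays moved. The work goes in short steps, Python scripts to look and compute and a shell command to move; the robot and the scene stay as the last step left them, time stands still between calls to the robot, and variables do not carry over. Pictures are saved under pics/ and viewed, at most 10 in all, crops included, and the job is handed in when it is done.

```bash
mkdir -p pics
python3 - <<'E'
from rig import env,cams
import cv2,numpy as np
for n in ["top","side"]:
    im,d=cams.snapshot(n); cv2.imwrite(f"pics/{n}0.png",im[:,:,::-1]); np.savez(f"{n}0.npz",im=im,d=d)
    p=cams.camera_params(n); print(n,p, (d>0).mean())
o=env.get_obs(); print({k:np.round(o[k],3) for k in o})
E
```

```text
top {'fovy': 54.155462861836554, 'cx': 278.8392553147504, 'cy': 209.23215840105397, 'R': array([[ 0.02225812, -0.99975155, -0.0011931 ],
       [-0.98300134, -0.02166762, -0.18231533],
       [ 0.18224418,  0.00523082, -0.98323939]]), 't': array([0.11428453, 0.56395735, 0.85206283])} 0.9957950680272109
side {'fovy': 56.07390987962755, 'cx': 281.13064564478645, 'cy': 210.59608132875667, 'R': array([[-0.97784982, -0.20849356, -0.01844346],
       [-0.10304475,  0.55623306, -0.82461298],
       [ 0.18218535, -0.80444715, -0.56539656]]), 't': array([0.55466574, 0.0242298 , 0.80615823])} 0.9963137755102041
{'clock': np.float64(0.1), 'joint_pos': array([ 1.138,  0.092,  1.232, -0.   ,  1.82 , -0.057]), 'qvel': array([ 0.001, -0.001, -0.004,  0.   , -0.   , -0.   ]), 'tau': array([ 2.0000e-03, -4.4786e+01, -4.0757e+01,  7.0000e-02,  2.8000e-02,
       -0.0000e+00]), 'tool_pos': array([0.22 , 0.558, 0.222]), 'tool_rot': array([-3.14 , -0.   ,  2.766]), 'ft_force': array([-0.429, -0.48 ,  0.221]), 'ft_torque': array([-0.042, -0.013, -0.014]), 'grasp_force': np.float64(0.0), 'grip_width': np.float64(0.088)}
```

View pics/top0.png

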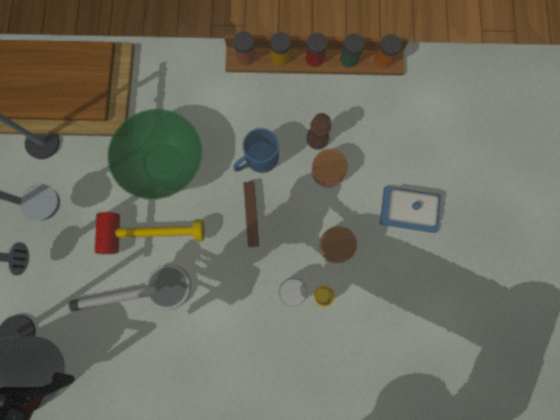

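View pics/side0.png

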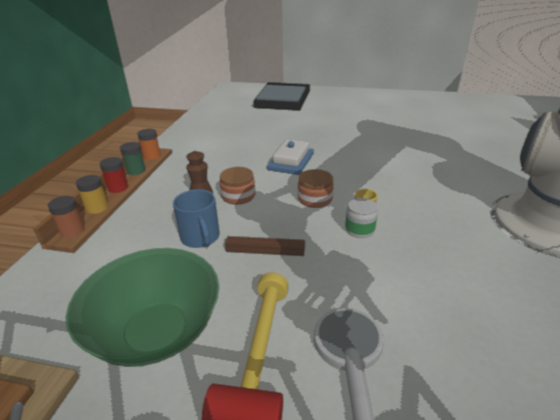

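Top view: dish at about (411,207), crock lids at (330,168) and (338,244), strip at (251,213). The side view agrees. Next I measure their positions.

```bash
cat > h.py <<'E'
import numpy as np,cv2
def ray(p,H,uv,z):
    f=H/2/np.tan(np.radians(p['fovy']/2)); uv=np.atleast_2d(uv).astype(float)
    d=np.c_[(uv[:,0]-p['cx'])/f,(uv[:,1]-p['cy'])/f,np.ones(len(uv))]@p['R']
    c=-p['R'].T@p['t']; s=(z-c[2])/d[:,2]; return c+s[:,None]*d
def cloud(p,d):
    H,W=d.shape; f=H/2/np.tan(np.radians(p['fovy']/2)); v,u=np.mgrid[:H,:W]
    c=np.stack([(u-p['cx'])/f*d,(v-p['cy'])/f*d,d],-1); return (c-p['t'])@p['R']
def blob(m,win):
    x0,y0,x1,y1=win; k=np.zeros(m.shape,np.uint8); k[y0:y1,x0:x1]=m[y0:y1,x0:x1]
    n,l,s,c=cv2.connectedComponentsWithStats(k); i=1+s[1:,4].argmax(); return (l==i).astype(np.uint8)
def contour(m): return max(cv2.findContours(m,cv2.RETR_EXTERNAL,cv2.CHAIN_APPROX_NONE)[0],key=len)[:,0]
def rect(p,m,z):
    w=ray(p,420,contour(m),z)[:,:2]; (c,s,a)=cv2.minAreaRect((w*1000).astype(np.float32)); return np.round(c,1),np.round(s,1),round(a,2)
E
python3 - <<'E'
from h import *; from rig import cams
q=np.load("top0.npz"); im=q['im'];d=q['d']; p=cams.camera_params("top")
P=cloud(p,d); hsv=cv2.cvtColor(im,cv2.COLOR_RGB2HSV)
for n,(u,v) in dict(dishplate=(384,210),lid=(430,207),knob=(416,205),c1=(330,168),c2=(338,244),strip=(251,213),mill=(320,122),table=(450,330),mug=(262,140),tin=(292,292),egg=(324,295)).items(): print(n,hsv[v,u],np.round(P[v,u],3))
brown=((hsv[...,0]<15)&(hsv[...,1]>90)).astype(np.uint8)
z=P[...,2]
for n,w in dict(c1=(308,148,352,190),c2=(315,222,362,268)).items():
    m=blob((brown>0)&(z>.052)&(z<.07),w); e=ray(p,420,contour(m),.058)[:,:2]*1000
    (c,r)=cv2.minEnclosingCircle(e.astype(np.float32)); print(n,np.round(c,1),r, np.round(np.median(P[m>0],0)*1000,1))
m=blob((brown>0)&(z>.012),(235,170,268,255)); print('strip',rect(p,m,.022))
b=((hsv[...,0]>95)&(hsv[...,0]<125)&(hsv[...,1]>90))
m=blob(b,(370,175,450,240)); print('plate',rect(p,m,.016))
lid=blob((z>.036)&(z<.048),(370,175,450,240)); print('lid',rect(p,lid,.042))
E
```

```text
dishplate [105 103 111] [ 0.571 -0.113  0.017]
lid [ 25  19 150] [ 0.575 -0.209  0.044]
knob [104 106 115] [ 0.576 -0.173  0.058]
c1 [ 16 138 100] [0.656 0.015 0.057]
c2 [ 14 124  74] [ 0.487 -0.002  0.057]
strip [ 15 100  79] [0.557 0.19  0.023]
mill [ 10 101  78] [0.738 0.044 0.12 ]
table [ 42  13 102] [ 0.308 -0.256  0.002]
mug [106  50  66] [0.732 0.17  0.02 ]
tin [ 40  11 136] [0.384 0.095 0.061]
egg [ 25 190 117] [0.378 0.022 0.008]
c1 [662.4  15.7] 37.40290451049805 [657.4  13.8  58.3]
c2 [473.3 -16.2] 25.719608306884766 [474.2 -17.1  58.4]
strip (array([578.1, 192.8]), array([101.5,  19.3]), 6.05)
plate (array([ 575.3, -173.5]), array([124.7,  86.4]), 82.46)
lid (array([ 574.6, -171.8]), array([105.3,  68.8]), 82.21)
```

Run:
```python
from h import *; from rig import cams
q=np.load("top0.npz"); im=q['im'];d=q['d']; p=cams.camera_params("top")
P=cloud(p,d); hsv=cv2.cvtColor(im,cv2.COLOR_RGB2HSV); z=P[...,2]
C=[]
for n,w in dict(c1=(308,151,352,190),c2=(315,222,362,268)).items():
    m=blob((z>.052)&(z<.064),w); e=ray(p,420,contour(m),.058)[:,:2]*1000
    (c,r)=cv2.minEnclosingCircle(e.astype(np.float32)); mm=e.mean(0);el=cv2.fitEllipse(e.astype(np.float32)); print(n,np.round(c,1),r,np.round(np.mean(P[m>0],0)*1000,1),el); C.append(np.array(el[0]))
m=blob((z>.013)&(z<.03),(240,170,264,255)); print('strip z',rect(p,m,.022),m.sum())
m=blob((hsv[...,0]<22)&(hsv[...,1]>60),(235,170,268,255)); print('strip col',rect(p,m,.022),m.sum())
a,b=C; x=a-b; x/=np.hypot(*x); print('sep',np.hypot(*(a-b)),'origin',(a+b)/2,'ang',np.degrees(np.arctan2(x[1],x[0])))
# side view
p=cams.camera_params("side"); q=np.load("side0.npz"); im=q['im'];P=cloud(p,q['d']);z=P[...,2];hsv=cv2.cvtColor(im,cv2.COLOR_RGB2HSV)
for n,w in dict(c1=(215,165,260,205),c2=(295,165,337,208)).items():
    m=blob((z>.053)&(z<.064),w); e=ray(p,420,contour(m),.058)[:,:2]*1000; print('side',n,cv2.fitEllipse(e.astype(np.float32)))
m=blob((z>.017)&(z<.03),(220,230,310,262)); print('side strip',rect(p,m,.022))
m=blob((z>.036)&(z<.05),(260,135,320,175)); print('side lid',rect(p,m,.042))
```

```text
c1 [662.8  14.9] 38.15706253051758 [662.   15.1  58.2] ((662.2301025390625, 15.071260452270508), (71.7845458984375, 74.40697479248047), 11.529647827148438)
c2 [488.1  -3.4] 37.80500030517578 [487.7  -3.6  58.4] ((487.8894958496094, -3.5891857147216797), (73.27891540527344, 74.0450439453125), 28.207351684570312)
strip z (array([555.8, 191.5]), array([150.4,  25.2]), 6.08) 724
strip col (array([556.4, 190.5]), array([146.7,  22.9]), 5.87) 609
sep 175.33641775740088 origin [575.05979919   5.74103737] ang 6.109361163673817
side c1 ((663.011474609375, 22.283926010131836), (74.49298095703125, 76.85334014892578), 23.99125862121582)
side c2 ((488.4532165527344, 2.9472036361694336), (73.51791381835938, 77.860595703125), 7.600952625274658)
side strip (array([555.8, 197.9]), array([149.1,  30.3]), 6.42)
side lid (array([ 574.9, -161.6]), array([111. ,  67.7]), 82.22)
```

Fit: the station origin is at (575.1, 5.7) mm and turned 6.09°. In the station frame the dish centre is about (-19, -177) mm, askew by -13.8°. First I push the dish's robot-side edge with both open fingers, lined up with the station, to square and centre it. Then I push from the rear.

```bash
python3 -m crank '[[13.4,-36.7,0,0,0,-0.133,-1],[13.4,-36.7,0,0,0,-0.133,-1],[13.4,-36.7,0,0,0,-0.133,-1],[13.4,-36.7,0,0,0,-0.133,-1],[13.4,-36.7,0,0,0,-0.133,-1],[13.4,-36.7,0,0,0,-0.133,-1],[13.4,-36.7,0,0,0,-0.133,-1],[13.4,-36.7,0,0,0,-0.133,-1],[13.4,-36.7,0,0,0,-0.133,-1],[13.4,-36.7,0,0,0,-0.133,-1]]'; python3 -m crank '[[13.4,-36.7,0,0,0,-0.133,-1],[13.4,-36.7,0,0,0,-0.133,-1],[13.4,-36.7,0,0,0,-0.133,-1],[13.4,-36.7,0,0,0,-0.133,-1],[13.4,-36.7,0,0,0,-0.133,-1],[13.4,-36.7,0,0,0,-0.133,-1],[13.4,-36.7,0,0,0,-0.133,-1],[13.4,-36.7,0,0,0,-0.133,-1],[13.4,-36.7,0,0,0,-0.133,-1],[13.4,-36.7,0,0,0,-0.133,-1],[0,0,0,0,0,0,-1],[0,0,0,0,0,0,-1]]'
```

```text
clock: 1.1
tool_pos: [0.3543, 0.1896, 0.2223]
tool_rot: [-3.141, 0.0, 1.431]
ft_force: [0.0, -0.5, -0.2]
grip_width: 0.0878
grasp_force: 0.0
clock: 2.3
tool_pos: [0.4879, -0.1762, 0.2217]
tool_rot: [-3.14, 0.002, 0.106]
ft_force: [-0.2, 0.7, -0.2]
grip_width: 0.088
grasp_force: 0.0
```

```bash
python3 -m crank '[[0,0,-35,0,0,0,-1],[0,0,-35,0,0,0,-1],[0,0,-35,0,0,0,-1],[0,0,-35,0,0,0,-1],[0,0,-35,0,0,0,-1],[0,0,-20,0,0,0,-1],[0,0,-10,0,0,0,-1],[0,0,-8,0,0,0,-1],[0,0,0,0,0,0,-1],[0,0,0,0,0,0,-1]]'
python3 - <<'E'
from rig import cams
import cv2
im,d=cams.snapshot("top"); cv2.imwrite("pics/top1.png",cv2.resize(im[120:330,200:480,::-1],None,fx=2.5,fy=2.5))
E
```

```text
clock: 3.3
tool_pos: [0.489, -0.1759, 0.011]
tool_rot: [3.141, -0.002, 0.106]
ft_force: [-1.1, 0.3, 0.1]
grip_width: 0.088
grasp_force: 0.0
```

View pics/top1.png

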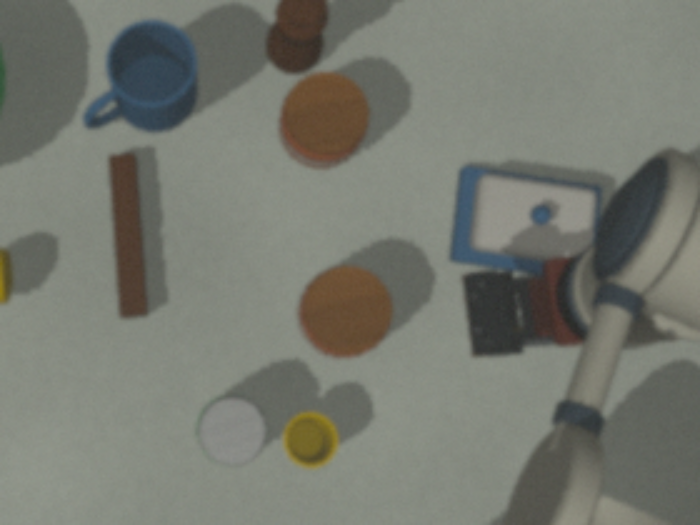

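The gripper is parallel to the station, beside the dish (crop ~(500,310), dish ~(530,215)) and clear of the crocks. Now the slow side push.

```bash
python3 -m crank '[[5,0.5,-4,0,0,0,-1],[5,0.5,0,0,0,0,-1],[4,0.4,0,0,0,0,-1],[4,0.4,0,0,0,0,-1],[4,0.4,0,0,0,0,-1],[4,0.4,0,0,0,0,-1],[4,0.4,0,0,0,0,-1],[4,0.4,0,0,0,0,-1],[4,0.4,0,0,0,0,-1],[3,0.3,0,0,0,0,-1],[3,0.3,0,0,0,0,-1],[0,0,0,0,0,0,-1]]'
cat > meas.py <<'E'
from h import *; from rig import cams
import sys
im,d=cams.snapshot("top"); p=cams.camera_params("top"); cv2.imwrite(f"pics/{sys.argv[1]}.png",cv2.resize(im[120:330,200:480,::-1],None,fx=2.5,fy=2.5))
z=cloud(p,d)[...,2]; hsv=cv2.cvtColor(im,cv2.COLOR_RGB2HSV); b=(hsv[...,0]>95)&(hsv[...,0]<125)&(hsv[...,1]>90)
a=np.radians(6.09); X=np.array([np.cos(a),np.sin(a)]); Y=np.array([-X[1],X[0]])
w=tuple(map(int,sys.argv[2:6]))
for n,m,h in (('plate',b,.016),('lid',(z>.036)&(z<.048),.042)):
    c,s,g=rect(p,blob(m,w),h); r=c-[575.1,5.7]; print(n,c,s,g,'station',np.round([r@X,r@Y],1))
E
python3 meas.py top2 370 165 450 240
```

```text
clock: 4.55
tool_pos: [0.5328, -0.1711, 0.0056]
tool_rot: [-3.141, -0.001, 0.106]
ft_force: [-0.7, -0.2, 0.5]
grip_width: 0.0879
grasp_force: 0.3
plate [ 589.3 -107.3] [13.9 82.5] 88.76 station [   2.1 -113.9]
lid [ 596.4 -162.3] [ 56. 104.] 3.52 station [   3.4 -169.3]
```

```bash
python3 -m crank '[[-10,-1,0,0,0,0,-1],[-25,-2.5,20,0,0,0,-1],[-30,-3,30,0,0,0,-1],[-30,-3,30,0,0,0,-1],[-30,-3,0,0,0,0,-1],[0,0,0,0,0,0,-1],[0,0,0,0,0,0,-1]]'; python3 meas.py top3 370 165 450 240
```

```text
clock: 5.3
tool_pos: [0.4071, -0.1839, 0.0858]
tool_rot: [3.141, -0.002, 0.105]
ft_force: [0.9, 0.7, -0.9]
grip_width: 0.0876
grasp_force: 0.0
plate [ 590.4 -164. ] [ 82.  125.6] 1.26 station [  -2.8 -170.4]
lid [ 590.7 -161.8] [ 68.4 104.9] 1.26 station [  -2.3 -168.2]
```

View pics/top3.png

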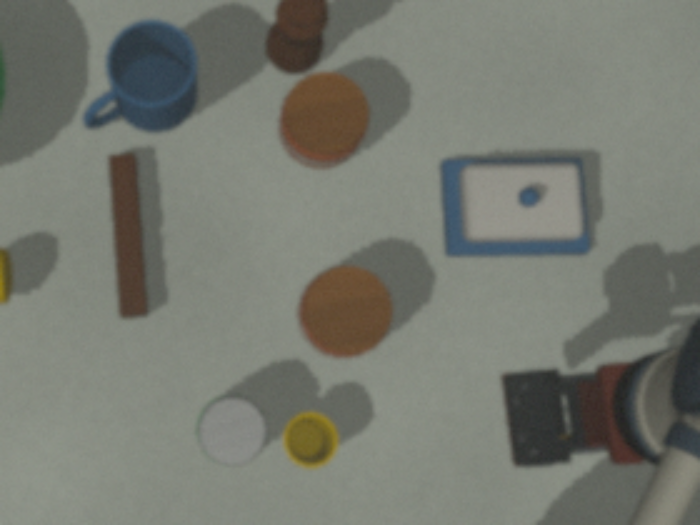

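The dish is now at x_s about -2.5 mm, with 4.8° of skew left. Same push again, 7 mm deeper.

```bash
python3 -m crank '[[27,2.7,0,0,0,0,-1],[27,2.7,-35,0,0,0,-1],[27,2.7,-35,0,0,0,-1],[20,2,-9,0,0,0,-1],[10,1,0,0,0,0,-1],[5,0.5,0,0,0,0,-1],[4,0.4,0,0,0,0,-1],[4,0.4,0,0,0,0,-1],[3,0.3,0,0,0,0,-1],[3,0.3,0,0,0,0,-1],[2.5,0.3,0,0,0,0,-1],[0,0,0,0,0,0,-1]]';python3 -m crank '[[0,0,0,0,0,0,-1],[-10,-1,0,0,0,0,-1],[-25,-2.5,20,0,0,0,-1],[-30,-3,30,0,0,0,-1],[-30,-3,30,0,0,0,-1],[-30,-3,0,0,0,0,-1],[0,0,0,0,0,0,-1],[0,0,0,0,0,0,-1]]'; python3 meas.py top4 370 160 450 240
```

```text
clock: 6.55
tool_pos: [0.5399, -0.1709, 0.0069]
tool_rot: [3.141, -0.0, 0.105]
ft_force: [-2.1, -0.9, 1.0]
grip_width: 0.0878
grasp_force: 0.9
clock: 7.35
tool_pos: [0.4146, -0.183, 0.0866]
tool_rot: [3.142, -0.001, 0.105]
ft_force: [-0.4, 0.2, 0.3]
grip_width: 0.088
grasp_force: 0.0
plate [ 594.6 -161.9] [ 84.8 126.5] 4.87 station [   1.6 -168.7]
lid [ 593.6 -160.2] [ 69.  104.5] 5.77 station [   0.8 -166.9]
```

```bash
python3 -m crank '[[15.8,-6.5,0,0,0,0.131,-0.23],[15.8,-6.5,0,0,0,0.131,-0.23],[15.8,-6.5,0,0,0,0.131,-0.23],[15.8,-6.5,0,0,0,0.131,-0.23],[15.8,-6.5,0,0,0,0.131,-0.23],[15.8,-6.5,0,0,0,0.131,-0.23],[15.8,-6.5,0,0,0,0.131,-0.23],[15.8,-6.5,0,0,0,0.131,-0.23],[15.8,-6.5,0,0,0,0.131,-0.23],[15.8,-6.5,0,0,0,0.131,-0.23],[15.8,-6.5,0,0,0,0.131,-0.23],[15.8,-6.5,0,0,0,0.131,-0.23]]';python3 -m crank '[[0,0,-30,0,0,0,-0.23],[0,0,-35,0,0,0,-0.23],[0,0,-12,0,0,0,-0.23],[0,0,0,0,0,0,-0.23],[0,0,0,0,0,0,-0.23]]'
python3 - <<'E'
from rig import cams
import cv2
im,d=cams.snapshot("wrist"); cv2.imwrite("pics/w1.png",im[:,:,::-1])
E
python3 meas.py top5 360 160 450 240
```

```text
clock: 8.6
tool_pos: [0.6057, -0.2607, 0.0846]
tool_rot: [-3.14, -0.001, 1.684]
ft_force: [0.2, 0.4, -0.1]
grip_width: 0.0544
grasp_force: 0.0
clock: 9.1
tool_pos: [0.605, -0.2611, 0.0103]
tool_rot: [3.141, 0.0, 1.678]
ft_force: [0.3, -0.8, 0.5]
grip_width: 0.0537
grasp_force: 0.0
plate [ 594.9 -161.8] [ 84.5 126.4] 5.49 station [   1.9 -168.7]
lid [ 593.6 -159.9] [ 68.9 105. ] 5.55 station [   0.8 -166.6]
```

View pics/w1.png

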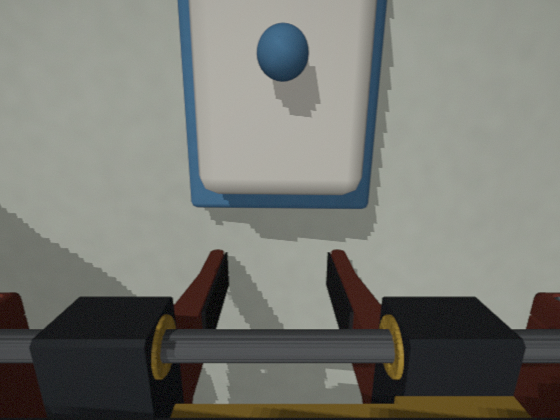

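View pics/top5.png

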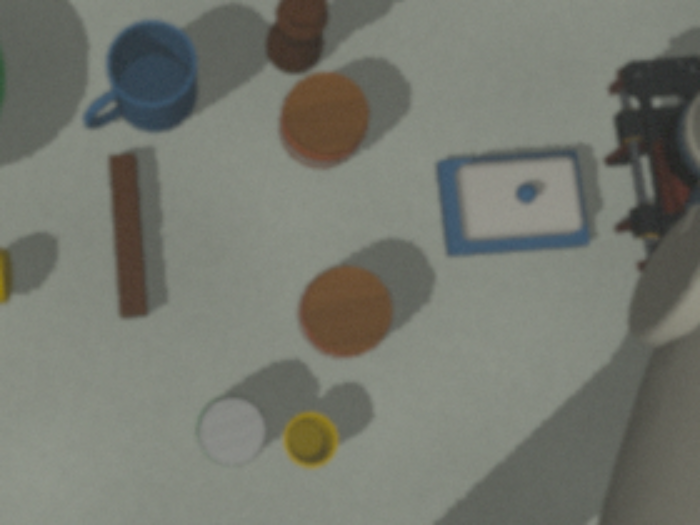

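The wrist view shows the fingertips at (222,255) and (333,255), centred behind the dish's rear edge (193 to 368, row 205). The top crop shows the dish square to the gap. I push to just before the gap, drifting about 1 mm towards -x.

```bash
python3 -m crank '[[-0.7,6,-3,0,0,0,-0.23],[-0.7,6,0,0,0,0,-0.23],[-0.7,6,0,0,0,0,-0.23],[-0.7,6,0,0,0,0,-0.23],[-0.7,6,0,0,0,0,-0.23],[-0.7,6,0,0,0,0,-0.23],[-0.7,6,0,0,0,0,-0.23],[-0.7,6,0,0,0,0,-0.23],[-0.7,6,0,0,0,0,-0.23],[-0.7,6,0,0,0,0,-0.23],[-0.7,6,0,0,0,0,-0.23],[-0.7,6,0,0,0,0,-0.23]]';python3 -m crank '[[-0.7,5,0,0,0,0,-0.23],[-0.4,4,0,0,0,0,-0.23],[-0.3,3,0,0,0,0,-0.23],[0,0,0,0,0,0,-0.23],[0,0,0,0,0,0,-0.23]]'; python3 meas.py top6 330 185 425 232
```

```text
clock: 10.4
tool_pos: [0.5961, -0.1889, 0.007]
tool_rot: [3.141, 0.001, 1.678]
ft_force: [1.4, -4.4, 4.2]
grip_width: 0.0538
grasp_force: 2.4
clock: 10.9
tool_pos: [0.5945, -0.1766, 0.0064]
tool_rot: [-3.141, -0.001, 1.678]
ft_force: [0.2, -2.7, 1.8]
grip_width: 0.0546
grasp_force: 1.2
plate [ 549.8 -114.7] [ 11.1 109. ] 8.75 station [ -37.9 -117. ]
lid [586.  -99.8] [ 68.8 104.8] 6.58 station [  -0.4 -106.1]
```

View pics/top6.png

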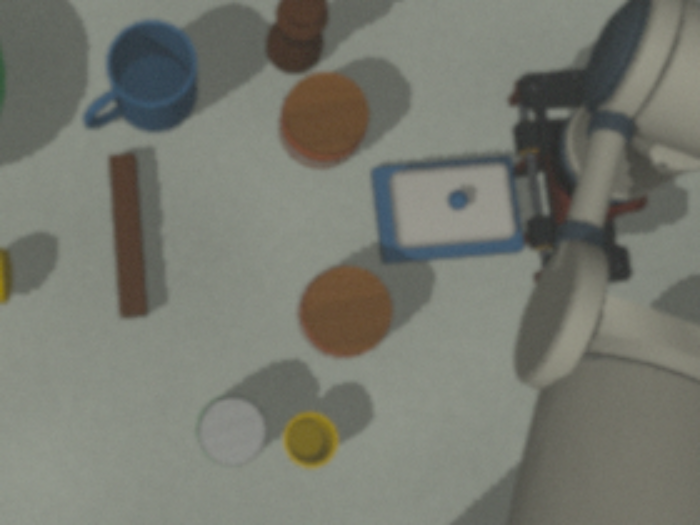

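Dish is centred (x_s -0.4 mm, 0.4° off). I continue into the gap, watching the force.

```bash
python3 -m crank '[[-0.6,6,0,0,0,0,-0.23],[-0.6,6,0,0,0,0,-0.23],[-0.7,6,0,0,0,0,-0.23],[-0.6,6,0,0,0,0,-0.23],[-0.6,6,0,0,0,0,-0.23],[-0.7,6,0,0,0,0,-0.23],[-0.6,6,0,0,0,0,-0.23],[-0.6,6,0,0,0,0,-0.23],[-0.7,6,0,0,0,0,-0.23],[-0.6,6,0,0,0,0,-0.23],[-0.7,6,0,0,0,0,-0.23],[-0.6,6,0,0,0,0,-0.23]]'; python3 meas.py top7 300 185 400 232
```

```text
clock: 12.15
tool_pos: [0.5866, -0.1045, 0.0064]
tool_rot: [-3.141, -0.0, 1.678]
ft_force: [-0.2, -1.5, -1.8]
grip_width: 0.0542
grasp_force: 1.2
plate [572.7  23.6] [85.9 35. ] 21.25 station [-0.5 18.1]
lid [578.3 -28.2] [ 69.1 105. ] 6.14 station [ -0.4 -34. ]
```

```bash
python3 -m crank '[[-0.6,6,0,0,0,0,-0.23],[-0.6,6,0,0,0,0,-0.23],[-0.7,6,0,0,0,0,-0.23],[-0.6,6,0,0,0,0,-0.23],[-0.6,6,0,0,0,0,-0.23],[-0.7,6,0,0,0,0,-0.23],[-0.6,6,0,0,0,0,-0.23],[-0.6,6,0,0,0,0,-0.23],[-0.7,6,0,0,0,0,-0.23],[-0.6,6,0,0,0,0,-0.23]]'; python3 meas.py top8 270 180 370 240;  python3 -m crank '[[-0.6,6,0,0,0,0,-0.23],[-0.6,6,0,0,0,0,-0.23],[-0.7,6,0,0,0,0,-0.23],[-0.6,6,0,0,0,0,-0.23],[-0.6,6,0,0,0,0,-0.23],[-0.7,6,0,0,0,0,-0.23],[-0.6,6,0,0,0,0,-0.23],[-0.6,6,0,0,0,0,-0.23],[-0.7,6,0,0,0,0,-0.23],[-0.6,6,0,0,0,0,-0.23]]'; python3 meas.py top9 258 180 350 250
```

```text
clock: 13.2
tool_pos: [0.5805, -0.0447, 0.0066]
tool_rot: [-3.142, -0.0, 1.678]
ft_force: [0.0, -2.9, -0.3]
grip_width: 0.0544
grasp_force: 1.2
plate [572.1  42.4] [85.  97.9] 6.5 station [ 0.9 36.8]
lid [572.3  30.9] [ 69.  104.4] 5.82 station [-0.1 25.4]
clock: 14.25
tool_pos: [0.5743, 0.0153, 0.0067]
tool_rot: [3.141, 0.0, 1.678]
ft_force: [0.0, -3.2, 0.2]
grip_width: 0.0539
grasp_force: 1.7
plate [565.4 103.7] [84.6 94.1] 5.87 station [ 0.8 98.5]
lid [565.6  97.2] [69.3 91.4] 5.54 station [ 0.3 92. ]
```

```bash
python3 -m crank '[[-0.4,4,0,0,0,0,-0.23],[-0.4,4,0,0,0,0,-0.23],[-0.4,4,0,0,0,0,-0.23],[-0.4,4,0,0,0,0,-0.23],[-0.2,2,0,0,0,0,-0.23],[-0.1,1,0,0,0,0,-0.23],[-0.1,1,0,0,0,0,-0.23]]'; python3 -m crank '[[-0.1,1,0,0,0,0,-0.23],[-0.1,1,0,0,0,0,-0.23],[0,0,0,0,0,0,-0.23]]';python3 -m crank '[[-0.1,1,0,0,0,0,-0.23],[-0.1,1,0,0,0,0,-0.23],[0,0,0,0,0,0,-0.23]]'
```

```text
clock: 15.0
tool_pos: [0.5724, 0.0348, 0.0067]
tool_rot: [3.141, 0.0, 1.678]
ft_force: [0.1, -4.0, 0.5]
grip_width: 0.0541
grasp_force: 2.0
clock: 15.3
tool_pos: [0.5722, 0.0369, 0.0067]
tool_rot: [3.141, -0.0, 1.678]
ft_force: [0.5, -2.8, 1.7]
grip_width: 0.054
grasp_force: 1.8
clock: 15.6
tool_pos: [0.572, 0.039, 0.0067]
tool_rot: [3.141, -0.0, 1.678]
ft_force: [0.7, -3.5, 2.0]
grip_width: 0.0541
grasp_force: 1.9
```

```bash
python3 -m crank '[[-0.1,1,0,0,0,0,-0.23],[0,0,0,0,0,0,-0.23]]'; python3 -m crank '[[-0.1,1,0,0,0,0,-0.23],[0,0,0,0,0,0,-0.23]]';python3 meas.py top10 248 175 340 250
```

```text
clock: 15.8
tool_pos: [0.5719, 0.0399, 0.0067]
tool_rot: [3.141, -0.0, 1.678]
ft_force: [0.3, -4.0, 2.0]
grip_width: 0.0542
grasp_force: 2.0
clock: 16.0
tool_pos: [0.5718, 0.04, 0.0067]
tool_rot: [3.142, 0.002, 1.678]
ft_force: [1.3, -5.9, 2.9]
grip_width: 0.054
grasp_force: 3.5
plate [562.4 134.4] [85.2 81.6] 6.92 station [  1.  129.3]
lid [562.3 127.2] [68.6 80. ] 7.11 station [  0.2 122.2]
```

View pics/top10.png

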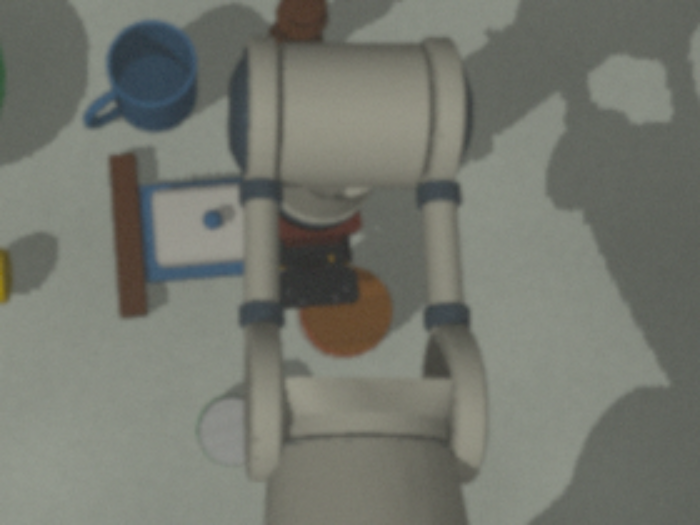

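The dish has reached the strip (image shows contact around crop column 142): the tool stalled and the force is rising. I seat it firmly but gently.

```bash
python3 -m crank '[[-0.1,1,0,0,0,0,-0.23],[0,0,0,0,0,0,-0.23],[0,0,0,0,0,0,-0.23]]'; python3 -m crank '[[-0.1,1,0,0,0,0,-0.23],[0,0,0,0,0,0,-0.23],[0,0,0,0,0,0,-0.23]]'
```

```text
clock: 16.35
tool_pos: [0.5718, 0.04, 0.0068]
tool_rot: [3.142, 0.003, 1.677]
ft_force: [1.7, -10.3, 2.2]
grip_width: 0.054
grasp_force: 4.9
clock: 16.65
tool_pos: [0.5718, 0.0401, 0.0068]
tool_rot: [3.142, 0.005, 1.677]
ft_force: [1.2, -12.2, 2.1]
grip_width: 0.0538
grasp_force: 6.4
```

Seated at 12 N. I back off straight, lift clear, and check.

```bash
python3 -m crank '[[0.3,-3,0,0,0,0,-0.23],[0.5,-5,0,0,0,0,-0.23],[0.8,-8,0,0,0,0,-0.23],[0,0,20,0,0,0,-0.23],[0,0,40,0,0,0,-0.23],[0,0,40,0,0,0,-0.23],[0,0,40,0,0,0,-0.23],[0,-40,20,0,0,0,-0.23],[0,-45,0,0,0,0,-0.23],[0,-45,0,0,0,0,-0.23],[0,-45,0,0,0,0,-0.23],[0,-45,0,0,0,0,-0.23]]';python3 -m crank '[[0,-40,0,0,0,0,-0.23],[0,-40,0,0,0,0,-0.23],[0,0,0,0,0,0,-0.23],[0,0,0,0,0,0,-0.23]]';python3 meas.py top11 248 175 340 250
python3 - <<'E'
from h import *; from rig import cams
im,d=cams.snapshot("top"); p=cams.camera_params("top"); z=cloud(p,d)[...,2]
m=blob((z>.0195)&(z<.03),(240,170,262,255)); print('strip',rect(p,m,.022))
im,d=cams.snapshot("side"); cv2.imwrite("pics/side1.png",im[:,:,::-1])
E
```

```text
clock: 17.85
tool_pos: [0.5729, -0.1946, 0.1664]
tool_rot: [3.141, -0.001, 1.679]
ft_force: [0.6, 0.5, 0.1]
grip_width: 0.0539
grasp_force: 0.0
clock: 18.25
tool_pos: [0.5728, -0.2736, 0.1658]
tool_rot: [-3.141, -0.002, 1.676]
ft_force: [-0.2, -0.1, 0.5]
grip_width: 0.0541
grasp_force: 0.0
plate [564.5 113.9] [ 84.5 123.4] 6.07 station [  0.9 108.7]
lid [563.6 114.8] [ 69.1 104.5] 6.08 station [1.000e-01 1.097e+02]
strip (array([556.2, 191.7]), array([149.6,  24.8]), 6.16)
```

View pics/top11.png

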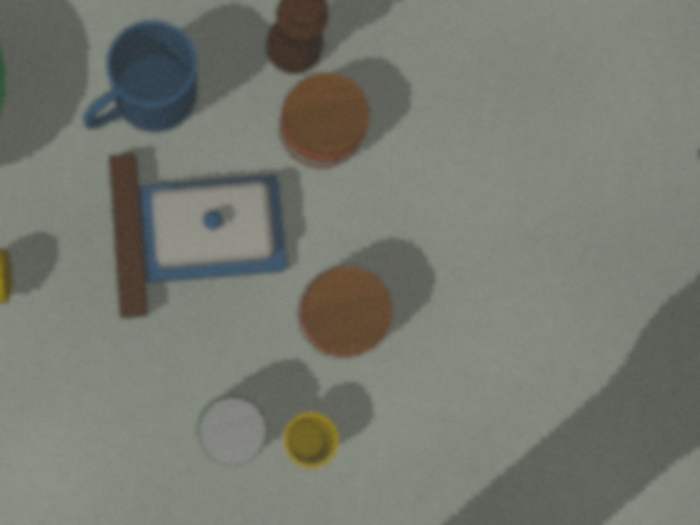

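View pics/side1.png

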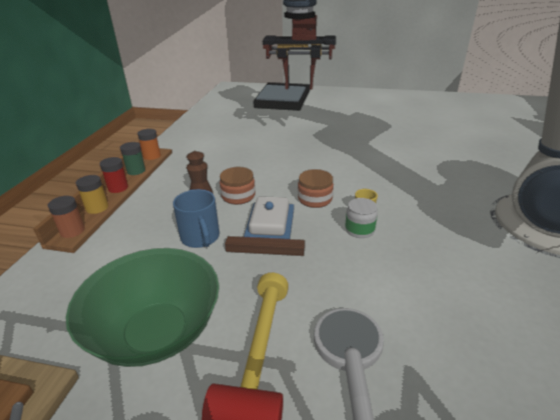

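The dish lies flush against the strip: in the top crop its leading edge is at about column 145. It measures (0.1, 109.7) mm in the station frame and 6.08°, against 6.09° for the station and 6.16° for the strip. Everything else stands where it was.

```bash
python3 -c "
from rig import close_job
print(close_job())"
```

```text
the job is handed in; nothing more can be done
None
```

The butter dish was pushed through the gap and rests flush and square against the strip (within about 0.1° and 0.5 mm by the top camera), nothing else appears to have moved in the final pictures, and the job was handed in at about 18.5 s.

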